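# Unhitch the garden trailer tongue and hold it up

## Robot

A 6-joint arm with a two-finger parallel gripper is mounted at the origin on a cart in front of the work surface, level with it; the furniture and walls round the work are solid. World frame = base frame: x ahead of the robot, y to its left, z up, the work surface at z = 0. Lengths are in mm, angles in rad, forces in N, time in s.
With the tool pointing down it reaches from about 350 to 775 mm from the base axis. Payload 7.3 kg.
Tool frame: the origin (TCP) lies at the very end of the fingers, on their centre line; the grasp point (between the pads) lies 19 mm behind it; z points along the fingers, y is the direction in which the jaws open and shut (so a half turn about z gives the same grasp; the last joint's range is limited). The gripper opens to 92 mm and grips with 3 to 60 N. Pads are 19 mm wide; open, the fingers measure 130 mm over their backs; the gripper's body (75 mm by 190 mm) begins 47 mm behind the grasp point.
Start: joints at [-1.255, 0.342, 1.524, -0, 1.275, -0.146], TCP at [233.943, -470.016, 226.741] pointing down, gripper open.
Joint ranges: [-2.53, 2.53], [-0.77, 2.02], [0.04, 2.7], [-1, 4.14], [0.28, 2.66], [-3.11, 3.11]. Speed limits (rad/s): [2.57, 2.57, 3.14, 3.14, 3.14, 3.14].

## Interface

Orientations are given as [roll, pitch, yaw] about the fixed x, y, z axes, in that order (R = Rz(yaw) Ry(pitch) Rx(roll)).
In Python, from plant import bot gives the robot as it stands.
- The arm moves only by the tool arm_command, never from a script. Its argument "targets" is a list of rows, each an object of numbers: "x", "y", "z": the shift along the world's x, y, z in cm; "roll": the turn about the world's z in rad. In form: [{"x": .., "y": .., "z": .., "roll": ..}, ...]. A call has 1 to 8 rows; each row is the pose to reach, as a shift and turn from the pose commanded when the call began; what a row does not reach only later rows make up. A row lasts 1/12 s, in which the tool goes at most 41.7 mm and 7.16 degrees, less where a joint would pass 70% of its speed; a pose out of reach is approached as far as the arm can. A call with a gripper value outside its range is refused whole. "fingers" is the opening, from 0 (shut) to 1 (fully open), set as the call begins (left out, the last holds). The fingers move at their own pace and stop on an object; the grip force is fixed at half the most. Time passes only in rows, so rows that repeat a pose let the fingers close. It gives the time, the measured TCP pose, the force and the opening at its end, in the units of the state.
- bot.get_obs(): the state, without advancing time (a new reading comes with each control period).
- bot.capture(name): name is "scene" or "side" or "wrist"; returns a dict with "img" (480x640x3 uint8, blue, green, red), "fx", "fy", "cx", "cy" (pixels), "k1" (the pictures are not rectified: a ray, as slopes to the right and down, at radius r is drawn at 1 + k1 r^2 times it, then the intrinsics apply), "position" and "rotation" of the camera in the world; the wrist camera has in their place "hand_eye" (4x4, takes a point from camera to tool coordinates, whose origin is the TCP and whose axes are the flange's). Camera axes: x right, y down, z forward; pixel columns grow to the right and rows downward; lengths in mm; the calibration is good to about 2 mm. A picture is of the moment at which its call begins: read the wrist's pose just before it. There is no depth.
- bot.close_job(): hands the job in, once; it reports no verdict.
The state is a dict: "time": time; "joint_positions": joint angles; "dq": joint speeds; "tau": joint torques, N m; "tool_pos": TCP position; "tcp_rot": TCP orientation; "contact_force": force on the tool from outside, world axes, zero at the start; "moment": the same for the moment, N m; "grip_width": finger opening in mm.
Only numpy, scipy, OpenCV 4.12 (cv2) and the standard library are available. Lean on these libraries where they do the work, as an engineer would, in place of code of your own. Each camera call takes 0.05 s, during which the arm holds its last target.

## Task

Unhitch the garden trailer's tongue on the bench: pull the yellow-headed safety pin up out of the tongue and press it foot first, upright and all the way down, into the sprung clip on the wooden block, so that the clip's jaw closes on it and keeps it there after you let go. Then, with the tongue still down on the ball, pull the red latch plate sideways against its spring, fully up to its stop, towards the black grab plate, lift the tongue straight up off the ball to at least 8 cm above where it sat, and finish still holding it there above the ball, level and still, with the latch pulled; nothing is put down at the end. Leave the paint tin where it stands.

Things in the scene. Friction and masses are not known exactly. Their poses are not given: they have to be found in the camera images.
- ball_mount: Fixed dark steel plate 240x90x12 mm with a 48 mm tow ball on a 22 mm neck. Origin: on the bench below the ball; z up. Its x axis runs along plate and tongue, from the ball towards the tongue's tail; the plate spans x -60 to +180 mm. At x = 150 mm a grey prop 57 mm high, with side cheeks to 69 mm, carries the tail.
- ball_centre (a point): Centre of the ball, 62 mm above the bench. The ball's flat underside, which the latch's pawl hooks under, is 12 mm lower.
- tongue: Loose green trailer tongue with coupler, about 0.6 kg plus 0.12 kg latch, coupled on the ball at the start. Origin: socket centre, at the ball's centre when coupled; x along the tongue to its tail (ends at 175 mm), y to its left, z up. Coupler cup 63 mm wide, then a bar 40 mm wide; tops at z = 30 mm. The safety pin stands in a 34 mm deep hole at x = 115 mm, y = 0. Balance point x = 55 mm.
- grip_point (a point): On the tongue at x = 55, y = 0, z = 65 mm: midway between the outer faces (then 34 mm apart) of the fixed black grab plate and the red pull plate when the latch is fully pulled. Both plates stand upright, 24 mm long along x, 8 mm thick along y, from 24 mm below to 16 mm above this point. The black one's outer face is at y = +17 mm.
- latch (a joint): Travel of the sliding latch along the tongue's +y, m. 0: closed, pawl under the ball, tongue locked on. 0.015: fully pulled, at its stop, pawl clear of the ball. The spring pushes it shut with 4 N at 0, 8.5 N at 0.015, so it shuts when let go. While the safety pin is in the tongue the latch is blocked after about 2 mm.
- safety_pin: Loose round steel pin, 60 g, 77 mm long. Origin: tip of its foot; z up to its head. Foot cone 4 to 12 mm diameter over the lowest 10 mm, shank 12 mm diameter to z = 47 mm, collar 22 mm diameter z = 47 to 51 mm, yellow head 16 mm diameter z = 51 to 77 mm. At the start its foot is 34 mm deep in the tongue.
- pin_keeper: Fixed wooden block 80x90x20 mm with a steel sprung clip, left or right of the hitch (swaps with the paint tin). Origin: on the bench below the clip's seat, z up. The block spans y -53 to +37 mm. Fixed jaw face at y = +6 mm, side cheeks 15 mm apart in x; the moving jaw comes from -y. Jaws reach to 60 mm above the bench, flared outward over the top 10 mm.
- clip_seat (a point): Where the pin's foot stands when fully home in the clip: on top of the block, 20 mm above the bench, midway between the cheeks, on the axis the pin takes when it touches the fixed jaw.
- clip_jaw (a joint): Travel of the moving jaw, m: 0 = closed (7 mm gap to the fixed jaw), about 0.005 with the pin's shank in it, 0.012 fully open. Its spring pushes it shut with 4 N at 0 and 6.5 N at 0.005; the pin opens it when pressed down from above (up to about 10 N).
- paint_can: Loose closed paint tin, red with a metal lid, 77 mm wide, 76 mm high, upright, beside the hitch opposite the pin keeper; a bystander. Origin: centre of its underside.
- pull_plate (a point): On the latch: middle of the red pull plate's outer face, at y = -32 mm in the tongue's frame when closed (49 mm from the grab plate's outer face), -17 mm when fully pulled; x = 55, z = 65 mm there.
There are look-alikes about, which are no part of the job. What is shaped like the pin_keeper but purple is not meant.

How it is judged:
By the outcome, as a careful person would: the job done as asked, in the order asked, and still so for the second after the job is handed in, while the arm keeps its last pose, push and grip.
It also fails if it takes over 48 s, if anything falls off the work surface, if the arm or the gripper's body presses on something with over 40 N, if the wrist force passes 120 N, or if a joint passes its speed limit or range.

## Working session

There is one attempt and no reset: what is moved stays moved. The work goes in short steps, Python scripts to look and compute and a tool call to move; the robot and the scene stay as the last step left them, time stands still between calls to the robot, and variables do not carry over. Pictures are saved under pics/ and viewed, and the job is handed in when it is done.

Besides the shell and the picture viewer there is one more tool, called after "Request:" by a JSON object that holds its "fn" and its "kwargs". arm_command: Moves the arm, as the interface text tells. Its arguments: {"type":"object","properties":{"targets":{"type":"array","items":{"type":"object","properties":{"x":{"type":"number"},"y":{"type":"number"},"z":{"type":"number"},"roll":{"type":"number"}}}},"fingers":{"type":"number"}},"required":["targets"]}

```bash
ls; mkdir -p pics
python3 - <<'E'
from plant import bot
import cv2
o=bot.get_obs();print(o)
for n in("scene","side"):
    c=bot.capture(n);cv2.imwrite(f"pics/{n}0.png",c["img"]);print({k:v for k,v in c.items() if k!="img"})
E
```

```text
pics
{'time': 0.0, 'joint_positions': array([-1.25502727e+00,  3.42710841e-01,  1.52500647e+00, -6.08733455e-06,
        1.27541895e+00, -1.46014510e-01]), 'dq': array([ 6.15783982e-04, -2.72255903e-04, -1.18272469e-03, -4.50960642e-04,
        2.40255964e-05,  5.09344235e-04]), 'tau': array([-2.27069642e-03, -4.31250179e+01, -2.44225574e+01,  7.16648530e-02,
        5.58863988e-02, -1.41189844e-04]), 'tool_pos': array([ 233.79437391, -469.61215787,  226.05482104]), 'tcp_rot': array([-3.14006463e+00, -2.18829774e-04,  4.61785174e-01]), 'contact_force': array([-0.45297639, -0.01041577,  0.28095377]), 'moment': array([ 0.02082626, -0.0015176 ,  0.04605779]), 'grip_width': 91.94492634056611}
{'fx': 491.4620565061859, 'fy': 491.4620565061859, 'cx': 323.5922536871732, 'cy': 246.65888234522518, 'k1': -0.0276199404164308, 'position': array([-35.18010316, 312.87042235, 847.39442164]), 'rotation': array([-2.41884214, -0.01505474, -2.08049142])}
{'fx': 515.2195946043562, 'fy': 515.2195946043562, 'cx': 312.6304262716339, 'cy': 239.2303474197391, 'k1': -0.0809039294867465, 'position': array([ -71.16046136,  160.62860048, 1000.13305457]), 'rotation': array([-2.52825072e+00, -7.50353789e-05, -1.86250652e+00])}
```

View pics/scene0.png

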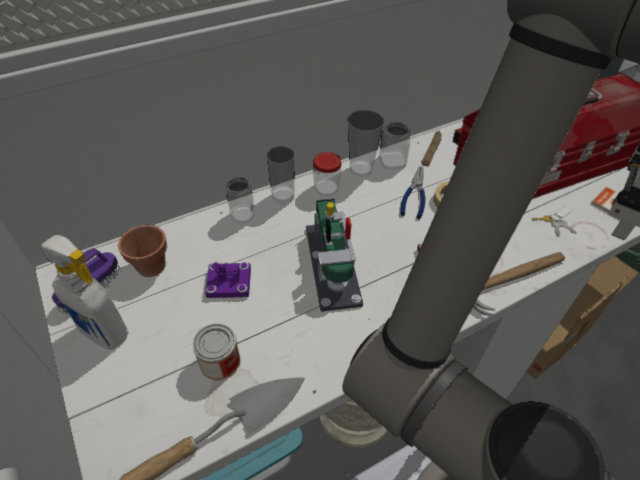

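View pics/side0.png

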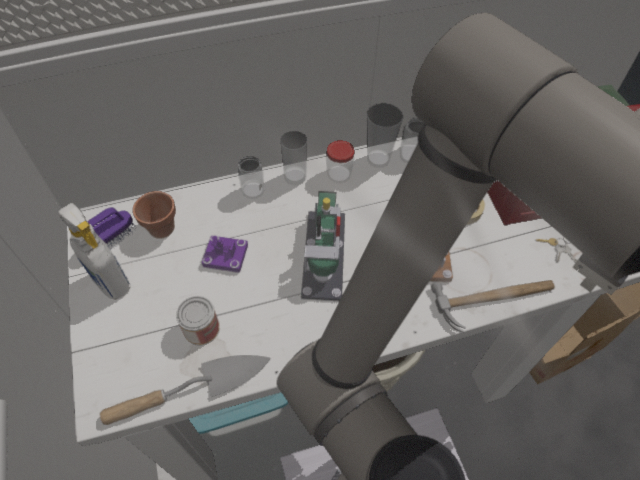

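The two views show the hitch (scene ~(333,250), yellow pin head at (330,207)) and the paint tin (217,350). The purple look-alike keeper is at (228,280). The real wooden keeper is mostly hidden behind the arm, around side (440,265).

```bash
cat > h.py <<'E'
import numpy as np, cv2
from scipy.spatial.transform import Rotation as R
from plant import bot
def cap(n,fn=None):
    o=bot.get_obs(); c=bot.capture(n)
    if 'hand_eye' in c:
        T=np.eye(4);T[:3,:3]=R.from_euler('xyz',o['tcp_rot']).as_matrix();T[:3,3]=o['tool_pos']
        T=T@np.array(c['hand_eye'])
    else:
        T=np.eye(4);T[:3,:3]=R.from_euler('xyz',c['rotation']).as_matrix();T[:3,3]=c['position']
    c['T']=T
    if fn: cv2.imwrite('pics/'+fn,c['img']); np.savez('pics/'+fn+'.npz',T=T,**{k:c[k] for k in('fx','fy','cx','cy','k1','img')})
    return c
def load(fn): return dict(np.load('pics/'+fn+'.npz'))
def ray(c,u,v):
    K=np.array([[c['fx'],0,c['cx']],[0,c['fy'],c['cy']],[0,0,1]],float)
    p=cv2.undistortPoints(np.array([[[u,v]]],float),K,np.array([float(c['k1']),0,0,0]))[0,0]
    d=c['T'][:3,:3]@np.array([p[0],p[1],1]);return c['T'][:3,3],d/np.linalg.norm(d)
def onz(c,u,v,z):
    o,d=ray(c,u,v);return o+d*(z-o[2])/d[2]
def tri(*l):
    A=np.zeros((3,3));b=np.zeros(3);rs=[ray(*x) for x in l]
    for o,d in rs:
        P=np.eye(3)-np.outer(d,d);A+=P;b+=P@o
    p=np.linalg.solve(A,b);return p,[np.linalg.norm((np.eye(3)-np.outer(d,d))@(p-o)) for o,d in rs]
def proj(c,p):
    q=np.linalg.inv(c['T'])@np.append(p,1);x=q[:2]/q[2];x=x*(1+c['k1']*(x@x));return x*[c['fx'],c['fy']]+[c['cx'],c['cy']]
E
python3 - <<'E'
from h import *
s=cap('scene','s1.png');d=cap('side','d1.png')
print('pin',tri((s,330,207),(d,326,204)))
print('tin',tri((s,216,343),(d,197,309)))
print('purple',onz(s,228,285,10),onz(d,225,257,10))
print('wood',onz(d,442,265,15),onz(s,420,250,15))
print('plate corners',onz(s,322,306,12),onz(s,362,302,12),onz(s,306,226,12))
cv2.imwrite('pics/c1.png',np.hstack([cv2.resize(s['img'][190:320,280:440],None,fx=2.5,fy=2.5),cv2.resize(d['img'][180:310,290:450],None,fx=2.5,fy=2.5)]))
c=cap('wrist','w1.png');print(c['hand_eye'],c['fx'])
E
```

```text
pin (array([594.68733434, -68.31842811, 135.69758198]), [np.float64(2.0388880511714187), np.float64(2.0388880511714)])
tin (array([473.40773931, 248.48723772,  35.83325831]), [np.float64(3.337305805207808), np.float64(3.3373058052077718)])
purple [605.34253498 172.65122048  10.        ] [606.41815565 167.52058702  10.        ]
wood [ 439.97057207 -299.62557369   15.        ] [ 487.19325405 -242.70346398   15.        ]
plate corners [461.90620211  24.34909929  12.        ] [431.01981993 -53.03421203  12.        ] [678.15726491 -52.84851465  12.        ]
[[-1.03468692e-03 -9.65023025e-01 -2.62163100e-01  7.13900271e+01]
 [ 9.99999418e-01 -1.07846092e-03  2.30898601e-05 -5.65461947e-01]
 [-3.05014905e-04 -2.62162923e-01  9.65023579e-01 -1.58484904e+02]
 [ 0.00000000e+00  0.00000000e+00  0.00000000e+00  1.00000000e+00]] 337.62631577336356
```

View pics/c1.png

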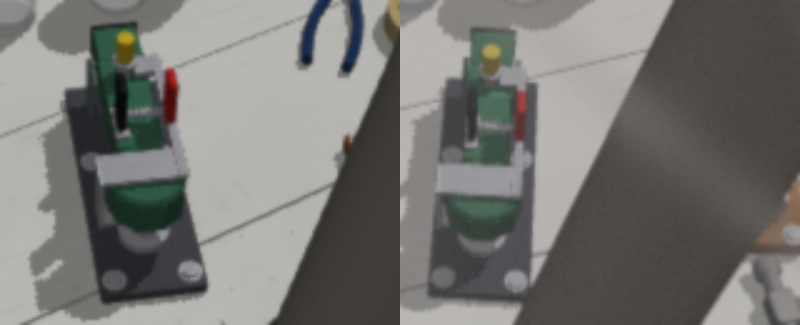

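View pics/w1.png

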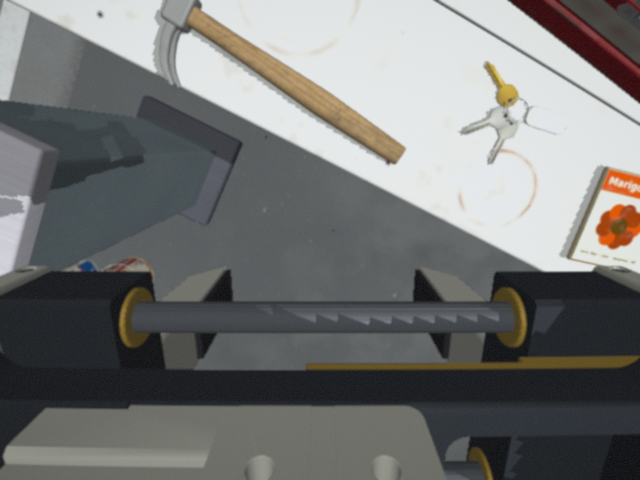

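Hitch: tongue yaw is about -0.34, and the pin is near (595,-68). I'll move over the area where I expect the keeper, with the wrist turned to the tongue's yaw, to get clear views.

Request:
{"fn": "arm_command", "kwargs": {"targets": [{"x": 3.2,"y": 2.5,"z": 3,"roll": -0.11},{"x": 6.4,"y": 5,"z": 3,"roll": -0.22},{"x": 9.6,"y": 7.5,"z": 3,"roll": -0.33},{"x": 12.8,"y": 10,"z": 3,"roll": -0.44},{"x": 16,"y": 12.5,"z": 3,"roll": -0.55},{"x": 19.2,"y": 15,"z": 3,"roll": -0.66},{"x": 22.4,"y": 17.5,"z": 3,"roll": -0.77},{"x": 24,"y": 19,"z": 3,"roll": -0.8}]}}

```text
time: 0.92
tool_pos: [475.2, -278.8, 256.7]
tcp_rot: [3.141, -0.0, -0.344]
contact_force: [1.1, -1.1, -0.3]
grip_width: 92.4
```

Run:
```python
from h import *
o=bot.get_obs();print(o['time'],o['tool_pos'],o['tcp_rot'],o['joint_positions'])
c=cap('wrist','w2.png');cap('scene','s2.png');cap('side','d2.png')
```

```text
0.9167 [ 475.22589398 -278.76296857  256.70636177] [ 3.14133507e+00 -1.06591332e-04 -3.44228228e-01] [-6.69496045e-01  3.68922840e-01  1.39985010e+00 -2.14206082e-04
  1.37263640e+00  1.24557067e+00]
```

View pics/w2.png

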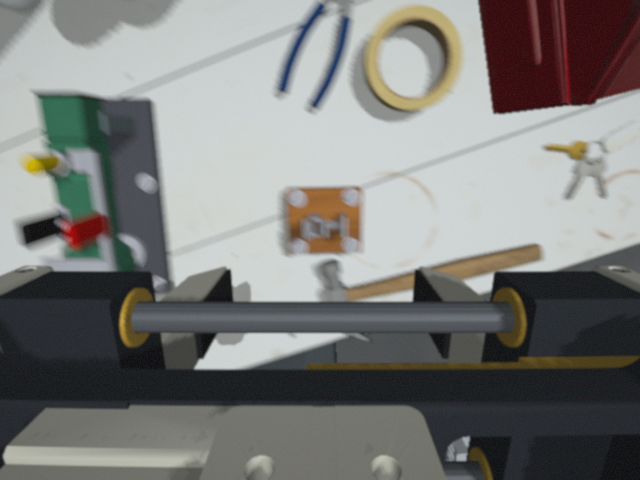

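View pics/s2.png

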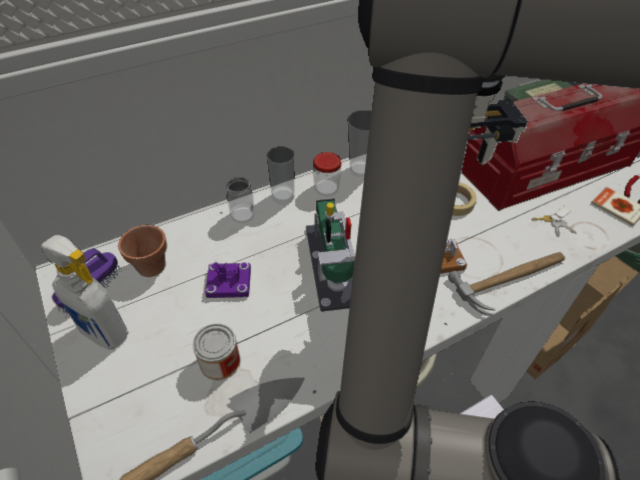

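Wrist view: the brown wooden block is at (323,220) with the steel clip at (325,226). The pin head is at (35,163), the black plate at (40,230) and the red plate at (85,230). There are two candidates for the keeper, brown here and purple at scene (228,280). The brown one fits the description, so I'll enlarge it.

Run:
```python
from h import *
c=cap('wrist','w3.png')
im=c['img']
cv2.imwrite('pics/c3.png',cv2.resize(im[170:270,265:380],None,fx=5,fy=5,interpolation=cv2.INTER_CUBIC))
h=cv2.cvtColor(im,cv2.COLOR_BGR2HSV)
m=cv2.inRange(h,(5,120,60),(18,255,255));m=cv2.morphologyEx(m,cv2.MORPH_CLOSE,np.ones((15,15)))
cs,_=cv2.findContours(m[150:270,250:400].copy(),0,1);k=max(cs,key=cv2.contourArea)+[250,150]
r=cv2.minAreaRect(k);b=cv2.boxPoints(r);print(r,b)
P=np.array([onz(c,*p,20) for p in b]);print(P.round(1),np.linalg.norm(P-np.roll(P,1,0),axis=1),P.mean(0))
d=P-np.roll(P,1,0);print(np.degrees(np.arctan2(d[:,1],d[:,0])))
for u,v in((490,112),(482,20)):print(onz(c,u,v,0))
```

```text
((328.5, 221.5), (63.0, 73.0), 90.0) [[292. 190.]
 [365. 190.]
 [365. 253.]
 [292. 253.]]
[[ 503.3 -248.6   20. ]
 [ 475.3 -329.4   20. ]
 [ 401.1 -306.3   20. ]
 [ 430.6 -221.4   20. ]] [77.6600347  85.4806162  77.68318516 89.868719  ] [ 452.58808861 -276.4177337    20.        ]
[ -20.50145362 -109.14176567  162.73589127   70.85612626]
[ 511.30385677 -496.02147889    0.        ]
[ 6.08491176e+02 -5.08125346e+02  5.68434189e-14]
```

View pics/c3.png

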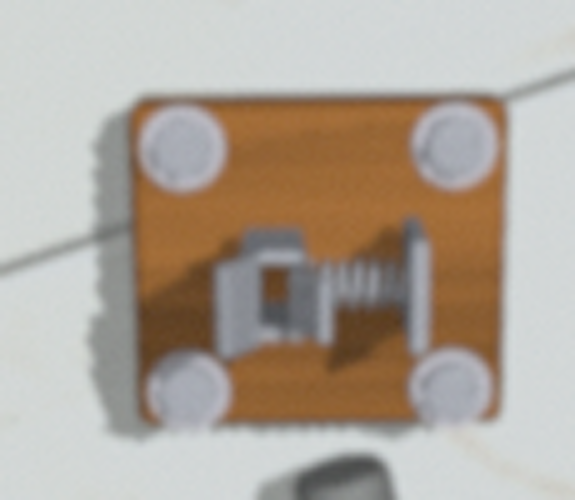

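This is the brown wooden block with a sprung steel clip, spring on its right (-y), so it is the real keeper. Next I'll go above the pin, staying high, to measure the hitch.

Request:
{"fn": "arm_command", "kwargs": {"targets": [{"x": 2,"y": 3.6},{"x": 4,"y": 7.2},{"x": 6,"y": 10.8},{"x": 8,"y": 14.4},{"x": 10,"y": 18},{"x": 11.5,"y": 20.6,"z": -2},{"x": 11.5,"y": 20.6,"z": -4},{"x": 11.5,"y": 20.6,"z": -4}]}}

```text
$.targets[0]: bad value
```

Run:
```python
from h import *
c=cap('wrist','w4.png');cap('scene','s4.png');cap('side','d4.png')
```

```text
(no output)
```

View pics/w4.png

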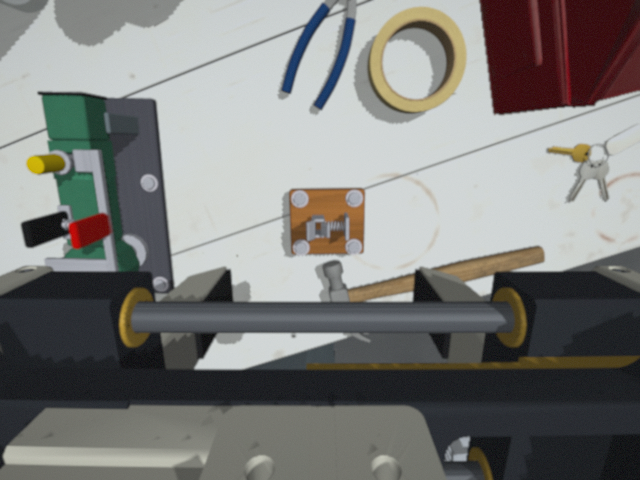

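View pics/s4.png

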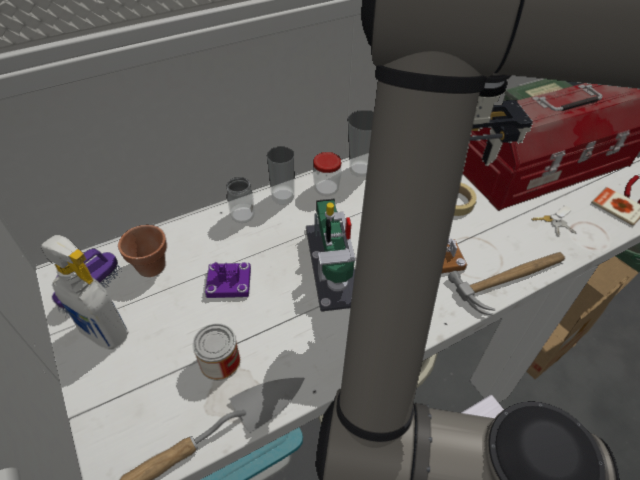

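View pics/d4.png

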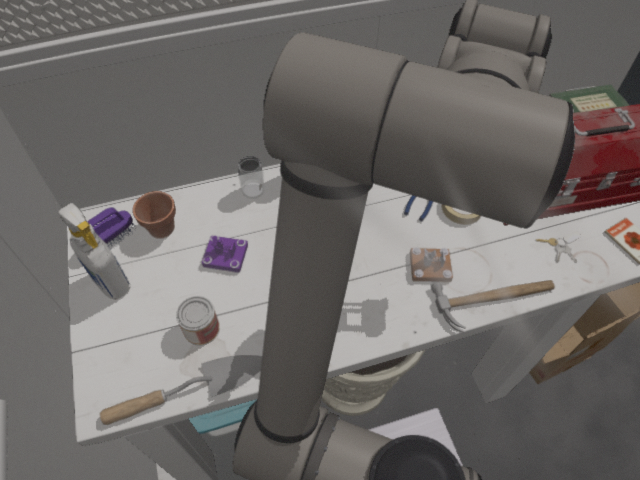

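That move was refused because every row needs all four keys, so the arm hasn't moved. w4 is a still view of the keeper instead. I'll resend.

Request:
{"fn": "arm_command", "kwargs": {"targets": [{"x": 2,"y": 3.6,"z": 0,"roll": 0},{"x": 4,"y": 7.2,"z": 0,"roll": 0},{"x": 6,"y": 10.8,"z": 0,"roll": 0},{"x": 8,"y": 14.4,"z": 0,"roll": 0},{"x": 10,"y": 18,"z": 0,"roll": 0},{"x": 11.5,"y": 20.6,"z": -2,"roll": 0},{"x": 11.5,"y": 20.6,"z": -4,"roll": 0},{"x": 11.5,"y": 20.6,"z": -4,"roll": 0}]}}

```text
time: 1.93
tool_pos: [587.1, -73.4, 212.8]
tcp_rot: [3.141, 0.007, -0.337]
contact_force: [-1.4, -1.1, -0.9]
grip_width: 91.9
```

Run:
```python
from h import *
cap('wrist','w5a.png');cap('scene','s5.png')
c=cap('wrist','w5.png');o=bot.get_obs();print(o['tool_pos'],o['tcp_rot'])
```

```text
[588.76318906 -75.79044445 217.68462899] [ 3.14118985e+00 -7.30066757e-04 -3.40334231e-01]
```

View pics/w5.png

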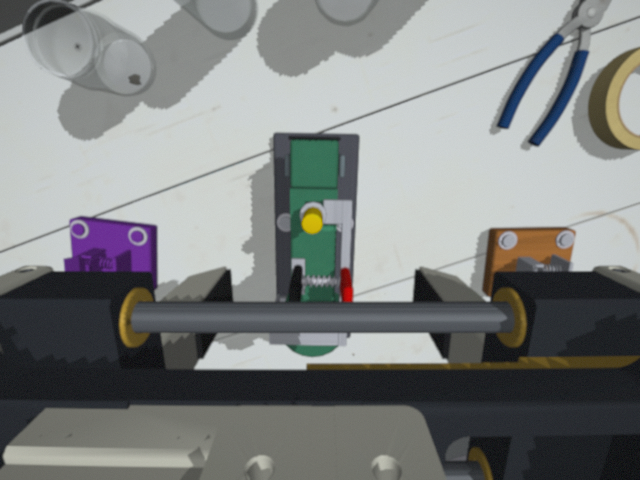

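View pics/s5.png

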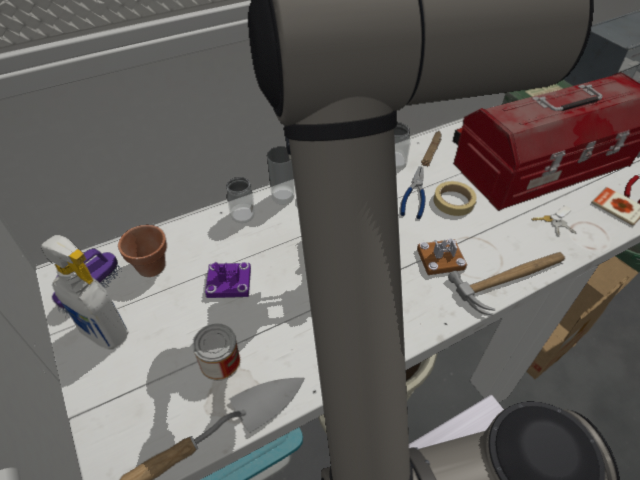

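Run:
```python
from h import *
c=load('w5.png');im=c['img']
h=cv2.cvtColor(im,cv2.COLOR_BGR2HSV)
m=cv2.inRange(h,(20,120,80),(35,255,255));m[270:]=0
n,l,s,ce=cv2.connectedComponentsWithStats(m)
i=1+np.argmax(s[1:,4]);print('head',s[i],ce[i])
ys,xs=np.where(l==i)
print('head centre onz', onz(c,*ce[i],128), onz(c,*ce[i],135))
cv2.imwrite('pics/c5.png',cv2.resize(im[125:355,255:375],None,fx=2.6*1,fy=2.6,interpolation=cv2.INTER_CUBIC))
cv2.imwrite('pics/c5b.png',cv2.resize(im[195:250,290:365],None,fx=9,fy=9,interpolation=cv2.INTER_CUBIC))
```

```text
head [301 208  22  26 444] [311.85135135 220.97522523]
head centre onz [604.0647347  -71.40595467 128.        ] [605.52351692 -72.15901714 135.        ]
```

View pics/c5.png

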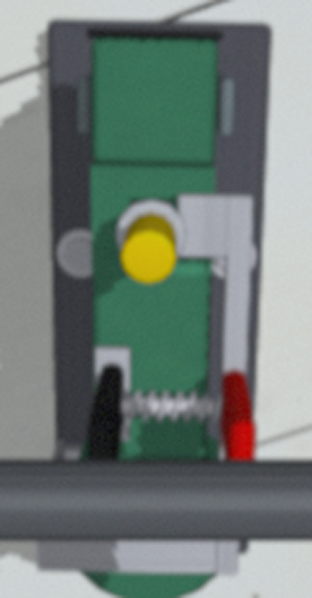

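View pics/c5b.png

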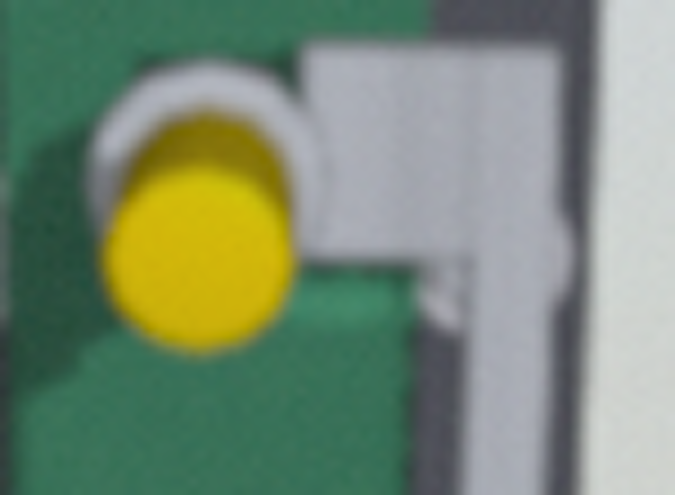

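Run:
```python
from h import *
c=load('w5.png')
print('top',onz(c,312.2,224.1,135),'collar',onz(c,313,213.9,109))
f=lambda x,y:(x/2.6+255,y/2.6+125)
for n,p,z in (('plate TL',(50,22),12),('plate TR',(270,26),12),('L low',(62,430),12),('R low',(250,440),12),('bar L top',(92,165),92),('bar R',(216,165),92),('barL2',(95,340),92),('tailTL',(92,40),92),('tailTR',(217,40),92)):
    print(n,onz(c,*f(*p),z).round(1))
# keeper from still view w4
k=load('w4.png');im=k['img']
cv2.imwrite('pics/c4.png',cv2.resize(im[180:262,282:372],None,fx=7,fy=7,interpolation=cv2.INTER_CUBIC))
```

```text
top [603.23599169 -71.59796609 135.        ] collar [605.27895082 -72.22647896 109.        ]
plate TL [680. -54.  12.]
plate TR [ 649.4 -135.9   12. ]
L low [514.6   5.9  12. ]
R low [481.7 -72.2  12. ]
bar L top [628.9 -60.1  92. ]
bar R [615.5 -97.8  92. ]
barL2 [572.9 -39.8  92. ]
tailTL [665.2 -74.   92. ]
tailTR [ 652.2 -110.7   92. ]
```

View pics/c4.png

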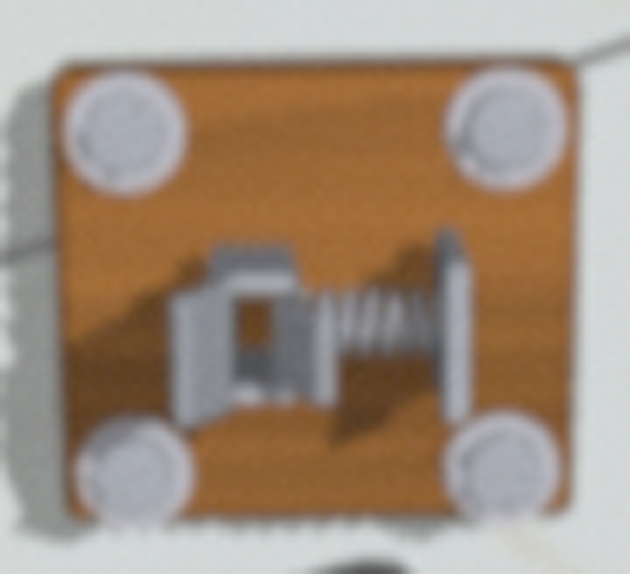

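Run:
```python
from h import *
print(load('w5.png')['T'][:3,3], bot.get_obs()['tool_pos'])
k=load('w4.png')
f=lambda x,y:(x/7+282,y/7+180)
def Q(l,z):
    P=np.array([onz(k,*f(*p),z) for p in l]);d=np.roll(P,-1,0)-P
    print(P.round(1).tolist(),np.linalg.norm(d,axis=1).round(1),np.degrees(np.arctan2(d[:,1],d[:,0])).round(1),'mean',P.mean(0).round(1))
Q([(57,62),(577,62),(568,518),(67,518)],20)
Q([(124,130),(506,127),(502,467),(135,470)],23)
# clip mouth at z 60: left jaw outer flare edge top, right jaw; opening
Q([(232,292),(275,292),(275,400),(232,400)],50)
```

```text
[655.53364593 -97.97558576 374.97475327] [588.76318906 -75.79044445 217.68462899]
[[504.1, -248.5, 20.0], [475.5, -330.5, 20.0], [399.3, -305.0, 20.0], [428.4, -221.8, 20.0]] [86.9 80.3 88.2 80.3] [-109.3  161.5   70.7  -19.4] mean [ 451.8 -276.5   20. ]
[[490.1, -255.4, 23.0], [469.5, -315.9, 23.0], [413.1, -297.0, 23.0], [433.6, -236.6, 23.0]] [63.8 59.5 63.7 59.5] [-108.8  161.5   71.2  -18.4] mean [ 451.6 -276.2   23. ]
[[463.7, -265.8, 50.0], [461.4, -272.3, 50.0], [444.7, -266.4, 50.0], [446.9, -259.9, 50.0]] [ 6.8 17.8  6.9 17.8] [-109.3  160.7   70.7  -19.6] mean [ 454.2 -266.1   50. ]
```

Measured: pin axis is (604,-72), tongue yaw about -0.356, ball about (496,-32) and keeper seat about (454,-268.5) at yaw -0.335. The plate and pin estimates agree within 1 mm. Going down over the head.

Request:
{"fn": "arm_command", "kwargs": {"targets": [{"x": 0.8,"y": 0.2,"z": 0,"roll": 0},{"x": 1.5,"y": 0.3,"z": 0,"roll": 0},{"x": 1.5,"y": 0.3,"z": -2,"roll": 0},{"x": 1.5,"y": 0.3,"z": -4,"roll": 0},{"x": 1.5,"y": 0.3,"z": -6,"roll": 0},{"x": 1.5,"y": 0.3,"z": -6,"roll": 0},{"x": 1.5,"y": 0.3,"z": -6,"roll": 0}]}}

```text
time: 2.67
tool_pos: [604.2, -71.5, 156.8]
tcp_rot: [3.141, 0.001, -0.339]
contact_force: [0.6, -0.2, -0.4]
grip_width: 91.4
```

Run:
```python
from h import *
c=cap('wrist','w6.png')
for i in range(3):
    o=bot.get_obs();print(o['tool_pos'],o['tcp_rot'],o['contact_force'])
R0=c['T'];
print('tcp px',proj(c,o['tool_pos']), proj(c,[604,-72,135]))
cv2.imwrite('pics/c6.png',cv2.resize(c['img'][180:400,230:410],None,fx=2.7,fy=2.7))
```

```text
[604.83928328 -71.52754205 157.91119645] [-3.14147683e+00 -1.54564029e-03 -3.38810240e-01] [0.08551459 0.14213498 0.93993579]
[604.83928328 -71.52754205 157.91119645] [-3.14147683e+00 -1.54564029e-03 -3.38810240e-01] [0.08551459 0.14213498 0.93993579]
[604.83928328 -71.52754205 157.91119645] [-3.14147683e+00 -1.54564029e-03 -3.38810240e-01] [0.08551459 0.14213498 0.93993579]
tcp px [324.31552096 286.28283022] [325.37448314 270.751549  ]
```

View pics/c6.png

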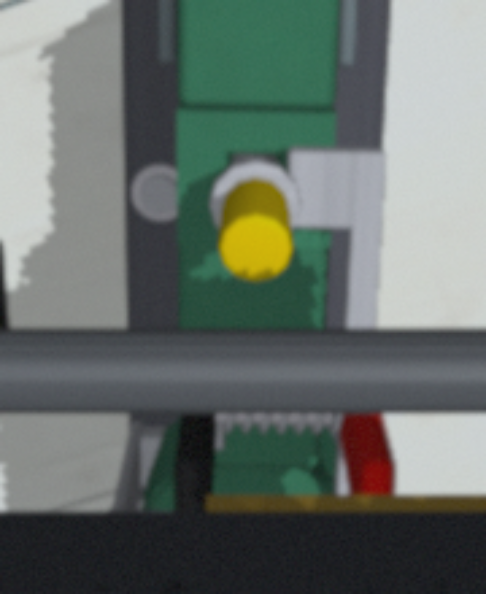

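Head top is at (324.8,271.5), within 1 px of prediction. Descending to just above the collar, then closing.

Request:
{"fn": "arm_command", "kwargs": {"targets": [{"x": -0.05,"y": -0.05,"z": -2,"roll": 0},{"x": -0.05,"y": -0.05,"z": -4,"roll": 0},{"x": -0.05,"y": -0.05,"z": -4.5,"roll": 0},{"x": -0.05,"y": -0.05,"z": -4.5,"roll": 0},{"x": -0.05,"y": -0.05,"z": -4.5,"roll": 0}]}}

```text
time: 3.13
tool_pos: [604.4, -71.8, 113.3]
tcp_rot: [-3.141, -0.002, -0.338]
contact_force: [0.0, 1.8, -0.2]
grip_width: 91.7
```

Request:
{"fn": "arm_command", "kwargs": {"targets": [{"x": 0,"y": 0,"z": 0,"roll": 0},{"x": 0,"y": 0,"z": 0,"roll": 0},{"x": 0,"y": 0,"z": 0,"roll": 0},{"x": 0,"y": 0,"z": 0,"roll": 0},{"x": 0,"y": 0,"z": 0,"roll": 0},{"x": 0,"y": 0,"z": 0,"roll": 0},{"x": 0,"y": 0,"z": 0,"roll": 0},{"x": 0,"y": 0,"z": 0,"roll": 0}], "fingers": 0}}

```text
time: 3.8
tool_pos: [603.4, -71.5, 111.7]
tcp_rot: [3.141, 0.0, -0.338]
contact_force: [-0.0, -0.7, 0.9]
grip_width: 43.0
```

Request:
{"fn": "arm_command", "kwargs": {"targets": [{"x": 0,"y": 0,"z": 0,"roll": 0},{"x": 0,"y": 0,"z": 0,"roll": 0},{"x": 0,"y": 0,"z": 0,"roll": 0},{"x": 0,"y": 0,"z": 0,"roll": 0},{"x": 0,"y": 0,"z": 0,"roll": 0},{"x": 0,"y": 0,"z": 0,"roll": 0},{"x": 0,"y": 0,"z": 0,"roll": 0}]}}

```text
time: 4.38
tool_pos: [603.4, -71.5, 111.7]
tcp_rot: [3.142, 0.0, -0.338]
contact_force: [0.4, 0.1, 0.2]
grip_width: 15.2
```

Gripped (15.2 mm). Pulling straight up.

Request:
{"fn": "arm_command", "kwargs": {"targets": [{"x": 0,"y": 0,"z": 1,"roll": 0},{"x": 0,"y": 0,"z": 2,"roll": 0},{"x": 0,"y": 0,"z": 3,"roll": 0},{"x": 0,"y": 0,"z": 4.5,"roll": 0},{"x": 0,"y": 0,"z": 6,"roll": 0},{"x": 0,"y": 0,"z": 8,"roll": 0},{"x": 0,"y": 0,"z": 8,"roll": 0}]}}

```text
time: 4.97
tool_pos: [605.4, -71.9, 197.1]
tcp_rot: [-3.141, -0.008, -0.338]
contact_force: [0.5, 0.4, 0.4]
grip_width: 15.1
```

Run:
```python
from h import *
c=cap('wrist','w7.png');o=bot.get_obs();print(o['tool_pos'],o['grip_width'],o['contact_force'])
cv2.imwrite('pics/c7.png',cv2.resize(c['img'][160:400,200:440],None,fx=2.4,fy=2.4))
```

```text
[604.71434934 -71.78624985 194.96173754] 14.853539942301282 [-0.66144381 -0.29152189 -1.09361222]
```

View pics/c7.png

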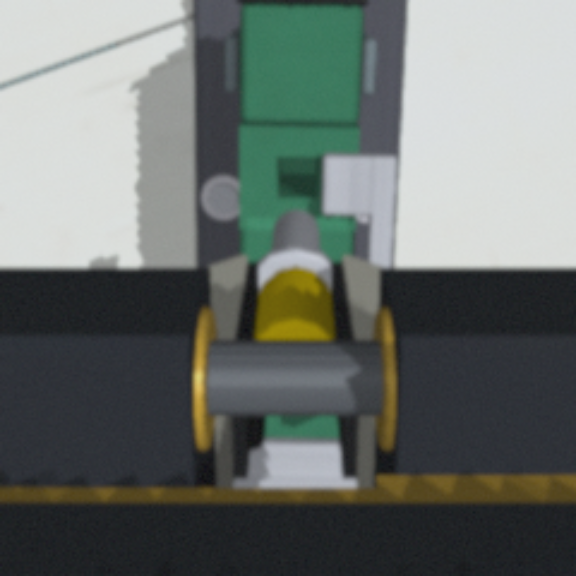

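Pin is out and upright in the grip. The hole is empty at crop (300,177). Carrying it to above the clip.

Request:
{"fn": "arm_command", "kwargs": {"targets": [{"x": -2,"y": -2.6,"z": 0,"roll": 0},{"x": -4,"y": -5.2,"z": 0,"roll": 0},{"x": -6,"y": -7.9,"z": 0,"roll": 0},{"x": -8,"y": -10.5,"z": 0,"roll": 0},{"x": -10,"y": -13.2,"z": 0,"roll": 0},{"x": -12,"y": -15.8,"z": 0,"roll": 0},{"x": -14,"y": -18.4,"z": -1,"roll": 0},{"x": -14.9,"y": -19.7,"z": -3,"roll": 0}]}}

```text
time: 5.68
tool_pos: [453.1, -271.6, 163.0]
tcp_rot: [3.139, -0.003, -0.34]
contact_force: [1.2, -0.8, -0.5]
grip_width: 15.6
```

Request:
{"fn": "arm_command", "kwargs": {"targets": [{"x": 0,"y": 0,"z": -1.5,"roll": 0},{"x": 0,"y": 0,"z": -3,"roll": 0},{"x": 0,"y": 0,"z": -3,"roll": 0},{"x": 0,"y": 0,"z": -3,"roll": 0},{"x": 0,"y": 0,"z": -3,"roll": 0}]}}

```text
time: 6.1
tool_pos: [454.8, -268.5, 132.3]
tcp_rot: [3.141, -0.001, -0.338]
contact_force: [-0.1, -0.9, 0.2]
grip_width: 15.2
```

Run:
```python
from h import *
s=cap('scene','s8.png');d=cap('side','d8.png')
c=cap('wrist','w8.png');o=bot.get_obs();print(o['tool_pos'],o['tcp_rot'],o['grip_width'],o['contact_force'])
cv2.imwrite('pics/c8.png',np.hstack([cv2.resize(c['img'][160:400,200:440],None,fx=2,fy=2),cv2.resize(s['img'][190:290,390:455],None,fx=4.8,fy=4.8)]))
print(proj(s,[454,-268.5,60]),proj(d,[454,-268.5,60]),proj(c,[454,-268.5,60]))
```

```text
[ 455.02607812 -268.58459116  132.67588707] [ 3.14091546e+00 -1.65024782e-03 -3.37670598e-01] 15.113506497866478 [ 0.43768965  0.36637454 -0.38860667]
[442.11720199 242.2544213 ] [430.68468726 252.37578184] [324.28325782 246.2551591 ]
```

View pics/c8.png

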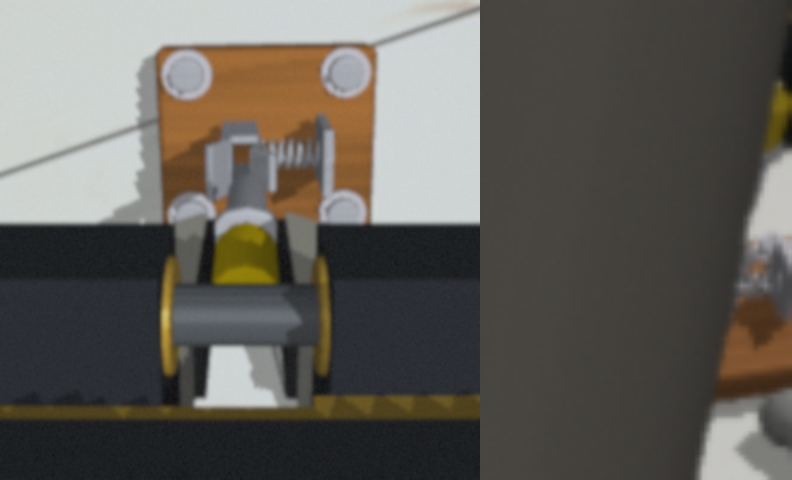

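View pics/d8.png

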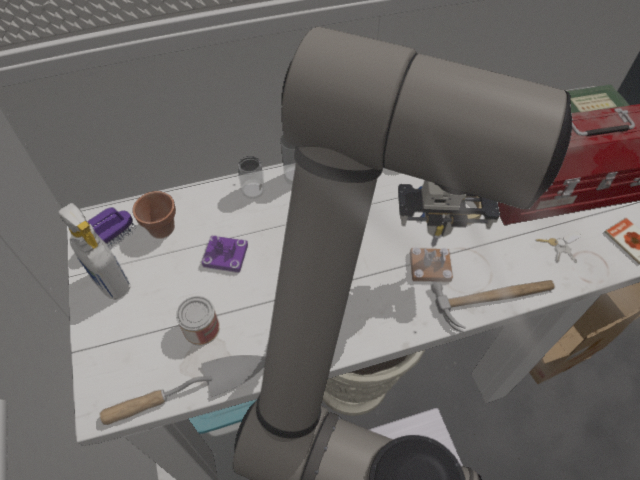

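Run:
```python
from h import *
c=load('w8.png');o=bot.get_obs()
cv2.imwrite('pics/c9.png',cv2.resize(c['img'][210:285,290:375],None,fx=9,fy=8*1,interpolation=cv2.INTER_CUBIC))
def pr(n,p):
    u=proj(c,np.array(p,float));print(n,u.round(1),((u-[290,210])*[9,8]).round(0))
t=o['tool_pos']
pr('foot pred',[t[0],t[1],t[2]-53.5]); pr('shank cone top',[t[0],t[1],t[2]-43.5])
k=np.array([454,-268.5]);ex=np.array([np.cos(-.335),np.sin(-.335)]);ey=np.array([-ex[1],ex[0]])
for z in(50,60):
  for y in(-1,0,6): pr(f'y{y}z{z}',[*(k+ey*y),z])
pr('x7.5',[*(k+ex*7.5),60]);pr('x-7.5',[*(k-ex*7.5),60])
```

```text
foot pred [324.1 253.4] [307. 347.]
shank cone top [324.1 258.4] [307. 387.]
y-1z50 [325.5 242.3] [320. 258.]
y0z50 [324.2 242.3] [308. 258.]
y6z50 [316.2 242.3] [235. 259.]
y-1z60 [325.7 246.3] [321. 290.]
y0z60 [324.3 246.3] [309. 290.]
y6z60 [315.9 246.3] [233. 290.]
x7.5 [324.3 236.2] [308. 209.]
x-7.5 [324.3 256.2] [309. 369.]
```

View pics/c9.png

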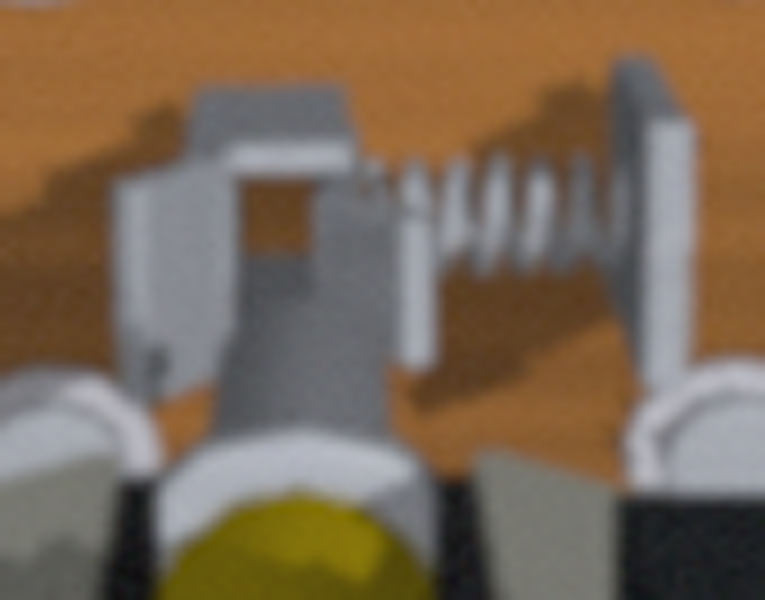

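Jaw edges match prediction within ~1 mm: fixed jaw u≈240 vs 235, moving jaw ≈312 vs 320. The pin is on line. Lowering gently and watching the force.

Request:
{"fn": "arm_command", "kwargs": {"targets": [{"x": -0.05,"y": 0,"z": -1,"roll": 0},{"x": -0.05,"y": 0.03,"z": -2,"roll": 0},{"x": -0.05,"y": 0.03,"z": -2.4,"roll": 0},{"x": -0.05,"y": 0.03,"z": -2.4,"roll": 0},{"x": -0.05,"y": 0.03,"z": -2.4,"roll": 0}]}}

```text
time: 6.67
tool_pos: [453.7, -268.0, 107.2]
tcp_rot: [-3.141, 0.001, -0.338]
contact_force: [0.2, 0.1, 0.1]
grip_width: 15.2
```

Request:
{"fn": "arm_command", "kwargs": {"targets": [{"x": 0,"y": 0,"z": -0.4,"roll": 0},{"x": 0,"y": 0,"z": -0.8,"roll": 0},{"x": 0,"y": 0,"z": -0.8,"roll": 0},{"x": 0,"y": 0,"z": -0.8,"roll": 0}]}}

```text
time: 7.0
tool_pos: [454.1, -267.5, 99.4]
tcp_rot: [-3.141, 0.0, -0.338]
contact_force: [1.4, 4.3, -0.1]
grip_width: 15.2
```

Request:
{"fn": "arm_command", "kwargs": {"targets": [{"x": 0,"y": 0,"z": -0.4,"roll": 0},{"x": 0,"y": 0,"z": -0.8,"roll": 0},{"x": 0,"y": 0,"z": -1.2,"roll": 0},{"x": 0,"y": 0,"z": -1.2,"roll": 0},{"x": 0,"y": 0,"z": -1.2,"roll": 0}]}}

```text
time: 7.42
tool_pos: [453.9, -268.5, 87.6]
tcp_rot: [3.141, -0.0, -0.338]
contact_force: [1.3, 0.3, -1.0]
grip_width: 15.0
```

Request:
{"fn": "arm_command", "kwargs": {"targets": [{"x": 0,"y": 0,"z": -0.4,"roll": 0},{"x": 0,"y": 0,"z": -0.8,"roll": 0},{"x": 0,"y": 0,"z": -1.2,"roll": 0},{"x": 0,"y": 0,"z": -1.2,"roll": 0},{"x": 0,"y": 0,"z": -1.2,"roll": 0}]}}

```text
time: 7.83
tool_pos: [453.9, -268.6, 75.6]
tcp_rot: [3.141, -0.0, -0.338]
contact_force: [0.1, -0.2, -1.2]
grip_width: 15.6
```

Request:
{"fn": "arm_command", "kwargs": {"targets": [{"x": 0,"y": 0,"z": -0.1,"roll": 0},{"x": 0,"y": 0,"z": -0.2,"roll": 0},{"x": 0,"y": 0,"z": -0.2,"roll": 0},{"x": 0,"y": 0,"z": -0.2,"roll": 0}]}}

```text
time: 8.17
tool_pos: [454.1, -268.6, 74.3]
tcp_rot: [3.141, -0.001, -0.338]
contact_force: [-0.2, 1.1, 5.0]
grip_width: 15.2
```

Run:
```python
from h import *
c=cap('wrist','w10.png');o=bot.get_obs();print(o['tool_pos'],o['contact_force'],o['grip_width'])
cv2.imwrite('pics/c10.png',cv2.resize(c['img'][190:340,240:410],None,fx=4,fy=4,interpolation=cv2.INTER_CUBIC))
```

```text
[ 454.09663684 -268.65943916   74.25937991] [-0.10075938  0.91974772  5.31114897] 15.530716003571845
```

View pics/c10.png

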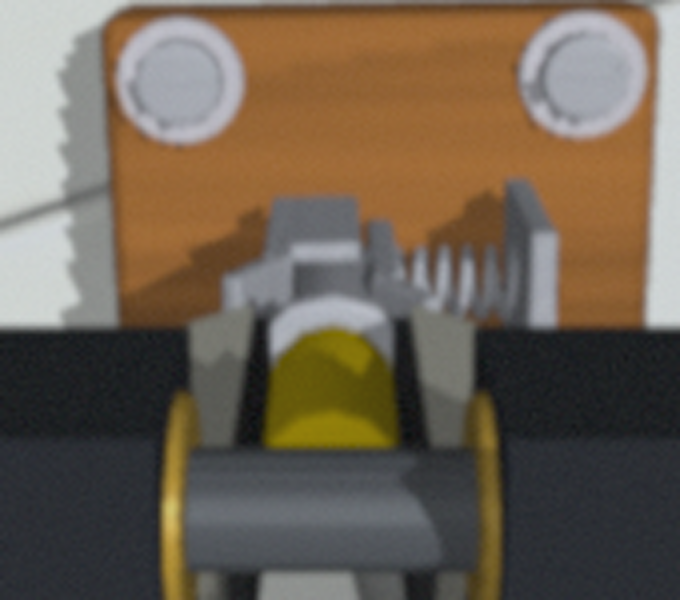

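The shank is between the jaws and contact force has started (5 N at TCP 74.3). Pressing a bit more to confirm it's bottomed.

Request:
{"fn": "arm_command", "kwargs": {"targets": [{"x": 0,"y": 0,"z": -0.15,"roll": 0},{"x": 0,"y": 0,"z": -0.3,"roll": 0},{"x": 0,"y": 0,"z": -0.3,"roll": 0},{"x": 0,"y": 0,"z": -0.3,"roll": 0}]}}

```text
time: 8.55
tool_pos: [454.7, -269.0, 72.9]
tcp_rot: [3.14, -0.003, -0.338]
contact_force: [-3.8, 1.6, 17.9]
grip_width: 15.1
```

Bottomed: 18 N for about 1 mm. Relaxing, then opening.

Request:
{"fn": "arm_command", "kwargs": {"targets": [{"x": 0,"y": 0,"z": 0.2,"roll": 0},{"x": 0,"y": 0,"z": 0.3,"roll": 0}]}}

```text
time: 8.72
tool_pos: [453.8, -268.5, 73.6]
tcp_rot: [3.141, -0.0, -0.338]
contact_force: [0.2, -2.6, -6.7]
grip_width: 15.5
```

Request:
{"fn": "arm_command", "kwargs": {"targets": [{"x": 0,"y": 0,"z": 0,"roll": 0},{"x": 0,"y": 0,"z": 0,"roll": 0},{"x": 0,"y": 0,"z": 0,"roll": 0},{"x": 0,"y": 0,"z": 0,"roll": 0},{"x": 0,"y": 0,"z": 0,"roll": 0}], "fingers": 1}}

```text
time: 9.13
tool_pos: [453.9, -268.1, 73.6]
tcp_rot: [-3.142, 0.0, -0.338]
contact_force: [0.6, 0.1, -0.3]
grip_width: 43.9
```

Request:
{"fn": "arm_command", "kwargs": {"targets": [{"x": 0,"y": 0,"z": 1.5,"roll": 0},{"x": 0,"y": 0,"z": 3,"roll": 0},{"x": 0,"y": 0,"z": 5,"roll": 0},{"x": 0,"y": 0,"z": 8,"roll": 0},{"x": 0,"y": 0,"z": 11,"roll": 0},{"x": 0,"y": 0,"z": 14,"roll": 0},{"x": 0,"y": 0,"z": 14,"roll": 0}]}}

```text
time: 9.72
tool_pos: [456.2, -269.9, 219.8]
tcp_rot: [3.138, -0.01, -0.338]
contact_force: [1.4, -0.1, -0.3]
grip_width: 89.5
```

Run:
```python
from h import *
d=cap('side','d11.png');s=cap('scene','s11.png');c=cap('wrist','w11.png');o=bot.get_obs();print(o['time'],o['tool_pos'],o['contact_force'],o['grip_width'])
cv2.imwrite('pics/c11.png',np.hstack([cv2.resize(c['img'][200:290,270:380],None,fx=4.5,fy=4.5),cv2.resize(d['img'][230:290,400:460],None,fx=4.5*1.5,fy=6.75)[:405,:300]]))
for z in (97,71):print(z,proj(c,[454,-268.5,z])-[270,200],proj(d,[454,-268.5,z]))
```

```text
9.8667 [ 453.6970959  -267.97277035  213.40018332] [ 0.13454399  0.09131135 -0.7523773 ] 91.50833735147567
97 [53.79625895 29.75306613] [433.91266738 242.79670108]
71 [53.66619908 22.75063638] [431.62705015 249.58168065]
```

View pics/c11.png

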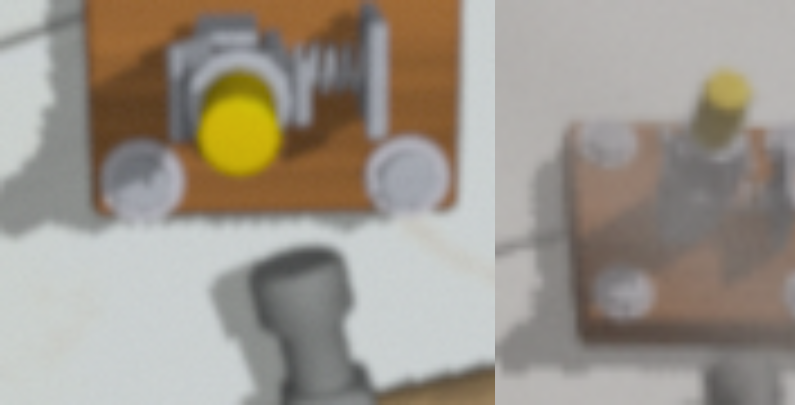

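Head top is at (52.9,29.8) against a predicted (53.8,29.8) for fully home: upright and seated. I relaxed with some upward pull (-6.7 N), so I'll press its top once with closed fingers to make sure it's all the way down.

Request:
{"fn": "arm_command", "kwargs": {"targets": [{"x": 0,"y": 0,"z": -3,"roll": 0},{"x": 0,"y": 0,"z": -6,"roll": 0},{"x": 0,"y": 0,"z": -9,"roll": 0},{"x": 0,"y": 0,"z": -9,"roll": 0},{"x": 0,"y": 0,"z": -9,"roll": 0},{"x": 0,"y": 0,"z": -9,"roll": 0},{"x": 0,"y": 0,"z": -9,"roll": 0},{"x": 0,"y": 0,"z": -9,"roll": 0}], "fingers": 0}}

```text
time: 10.53
tool_pos: [454.7, -268.8, 125.3]
tcp_rot: [3.141, -0.003, -0.338]
contact_force: [0.2, -0.2, -0.3]
grip_width: 42.9
```

Request:
{"fn": "arm_command", "kwargs": {"targets": [{"x": 0,"y": 0,"z": 0,"roll": 0},{"x": 0,"y": 0,"z": 0,"roll": 0},{"x": 0,"y": 0,"z": 0,"roll": 0},{"x": 0,"y": 0,"z": 0,"roll": 0},{"x": 0,"y": 0,"z": 0,"roll": 0},{"x": 0,"y": 0,"z": 0,"roll": 0},{"x": 0,"y": 0,"z": 0,"roll": 0},{"x": 0,"y": 0,"z": 0,"roll": 0}]}}

```text
time: 11.2
tool_pos: [453.9, -268.2, 123.7]
tcp_rot: [3.142, 0.0, -0.338]
contact_force: [0.0, -0.5, 0.4]
grip_width: 0.7
```

Request:
{"fn": "arm_command", "kwargs": {"targets": [{"x": 0,"y": 0,"z": -1.2,"roll": 0},{"x": 0,"y": 0,"z": -2.3,"roll": 0},{"x": 0,"y": 0,"z": -2.5,"roll": 0},{"x": 0,"y": 0,"z": -2.5,"roll": 0},{"x": 0,"y": 0,"z": -2.5,"roll": 0}]}}

```text
time: 11.62
tool_pos: [454.1, -268.3, 99.0]
tcp_rot: [3.141, -0.0, -0.338]
contact_force: [0.1, 0.2, -0.3]
grip_width: 0.1
```

Request:
{"fn": "arm_command", "kwargs": {"targets": [{"x": 0,"y": 0,"z": -0.15,"roll": 0},{"x": 0,"y": 0,"z": -0.3,"roll": 0},{"x": 0,"y": 0,"z": -0.3,"roll": 0},{"x": 0,"y": 0,"z": -0.3,"roll": 0}]}}

```text
time: 11.95
tool_pos: [454.7, -268.8, 96.9]
tcp_rot: [3.141, -0.003, -0.338]
contact_force: [0.1, -0.1, 5.2]
grip_width: 0.3
```

Request:
{"fn": "arm_command", "kwargs": {"targets": [{"x": 0,"y": 0,"z": -0.25,"roll": 0},{"x": 0,"y": 0,"z": -0.25,"roll": 0},{"x": 0,"y": 0,"z": -0.25,"roll": 0},{"x": 0,"y": 0,"z": -0.25,"roll": 0}]}}

```text
time: 12.28
tool_pos: [455.8, -269.5, 96.3]
tcp_rot: [3.139, -0.006, -0.338]
contact_force: [-0.8, 1.8, 17.5]
grip_width: 0.6
```

Solid at 17.5 N with the tip at 96.3–96.9, and a fully home head top is at 97, so the pin is home. Opening, rising and going over the grip point at (547.5,-51.4).

Request:
{"fn": "arm_command", "kwargs": {"targets": [{"x": 0,"y": 0,"z": 2.5,"roll": 0},{"x": 0,"y": 0,"z": 6,"roll": 0},{"x": 0.5,"y": 1,"z": 10,"roll": 0},{"x": 2,"y": 4.5,"z": 12,"roll": -0.018},{"x": 3.5,"y": 8,"z": 12,"roll": -0.018},{"x": 5,"y": 11.5,"z": 12,"roll": -0.018},{"x": 6.5,"y": 15,"z": 12,"roll": -0.018},{"x": 8,"y": 18.5,"z": 12,"roll": -0.018}], "fingers": 1}}

```text
time: 12.95
tool_pos: [534.4, -81.5, 213.9]
tcp_rot: [3.142, -0.001, -0.357]
contact_force: [0.9, 0.7, -0.0]
grip_width: 48.9
```

Request:
{"fn": "arm_command", "kwargs": {"targets": [{"x": 1.3,"y": 3.2,"z": 0,"roll": 0},{"x": 1.3,"y": 3.2,"z": 0,"roll": 0},{"x": 1.3,"y": 3.2,"z": 0,"roll": 0},{"x": 1.3,"y": 3.2,"z": 0,"roll": 0}]}}

```text
time: 13.28
tool_pos: [546.8, -51.4, 213.3]
tcp_rot: [3.141, -0.0, -0.356]
contact_force: [-0.4, -0.0, 0.1]
grip_width: 75.8
```

Run:
```python
from h import *
s=cap('scene','s12.png');c=cap('wrist','w12.png');o=bot.get_obs();print(o['time'],o['tool_pos'],o['tcp_rot'],o['grip_width'])
b=np.array([496,-32.2]);ex=np.array([np.cos(-.356),np.sin(-.356)]);ey=np.array([-ex[1],ex[0]])
for n,x,y,z in(('blk',67,17,143),('blk',43,17,143),('blkin',67,9,143),('red',67,-32,143),('red',43,-32,143),('redin',67,-24,143)):
    print(n,x,proj(c,[*(b+ex*x+ey*y),z]).round(1))
```

```text
13.3833 [546.60834681 -52.37008948 213.33015302] [ 3.14120051e+00 -9.12398956e-06 -3.57653276e-01] 83.85907373401133
blk 67 [298.3 228.5]
blk 43 [299.  260.9]
blkin 67 [309.7 228.5]
red 67 [368.3 228.4]
red 43 [367.2 260.8]
redin 67 [356.9 228.4]
```

View pics/w12.png

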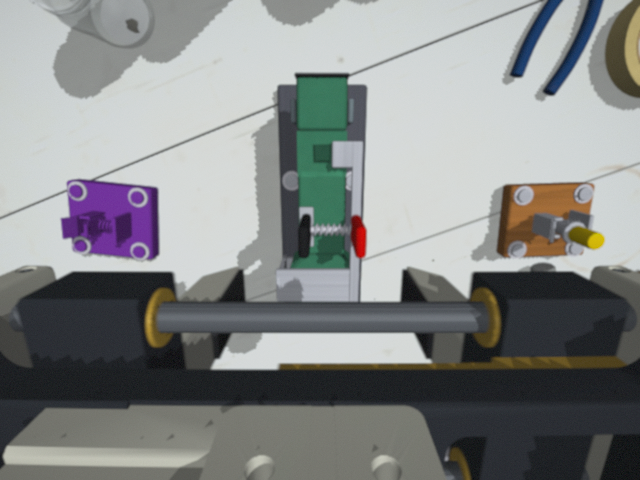

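Pin stands in the brown keeper at (585,238). Plates: black (305,237), red (358,237). Zooming to check alignment.

Run:
```python
from h import *
c=load('w12.png')
cv2.imwrite('pics/c12.png',cv2.resize(c['img'][200:275,270:395],None,fx=6.4,fy=6.4,interpolation=cv2.INTER_CUBIC))
```

```text
(no output)
```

View pics/c12.png

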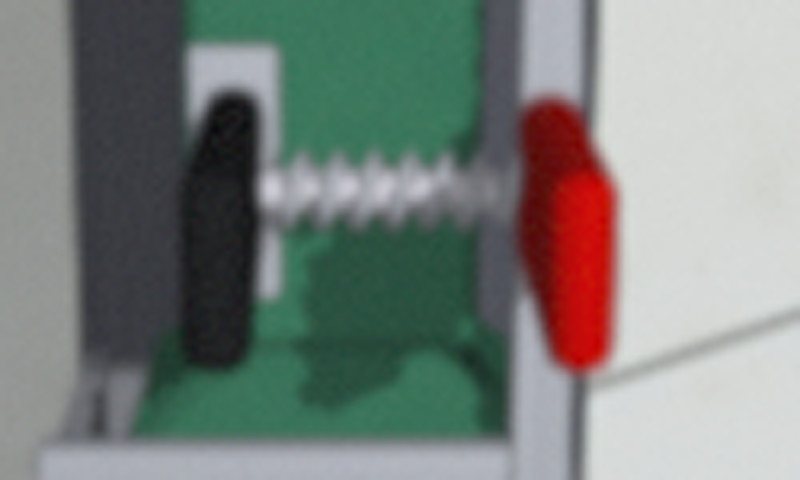

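Plates match sideways to <1 px and sit ~1.5 mm further along +x. Correcting and descending.

Request:
{"fn": "arm_command", "kwargs": {"targets": [{"x": 0.17,"y": -0.04,"z": -2.5,"roll": 0},{"x": 0.17,"y": -0.04,"z": -5,"roll": 0},{"x": 0.17,"y": -0.04,"z": -7,"roll": 0},{"x": 0.17,"y": -0.04,"z": -9,"roll": 0},{"x": 0.17,"y": -0.04,"z": -10.4,"roll": 0},{"x": 0.17,"y": -0.04,"z": -10.4,"roll": 0},{"x": 0.17,"y": -0.04,"z": -10.4,"roll": 0}]}}

```text
time: 13.97
tool_pos: [548.2, -52.7, 109.1]
tcp_rot: [3.141, 0.001, -0.358]
contact_force: [0.4, 0.2, 0.1]
grip_width: 91.8
```

Run:
```python
from h import *
c=cap('wrist','w13.png');o=bot.get_obs();print(o['tool_pos'],o['tcp_rot'],o['contact_force'],o['grip_width'])
```

```text
[548.90616922 -52.66400838 109.97647211] [ 3.14157165e+00 -8.33314365e-04 -3.57745505e-01] [-0.06552999 -0.44992552  0.02191374] 91.7956917901438
```

View pics/w13.png

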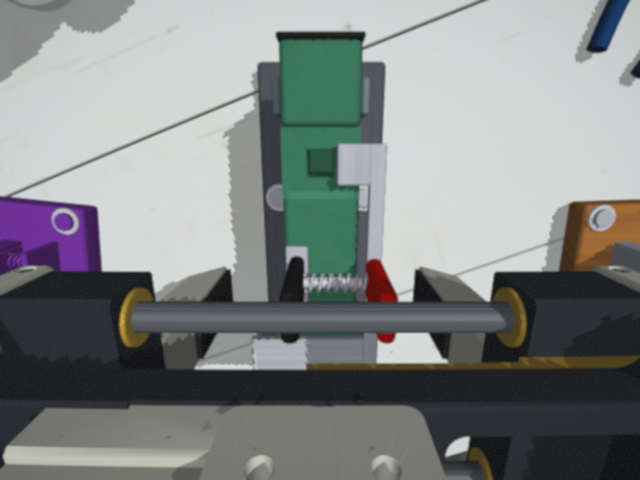

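Plates are centred between the open fingers. Closing.

Request:
{"fn": "arm_command", "kwargs": {"targets": [{"x": 0,"y": 0,"z": 0,"roll": 0},{"x": 0,"y": 0,"z": 0,"roll": 0},{"x": 0,"y": 0,"z": 0,"roll": 0},{"x": 0,"y": 0,"z": 0,"roll": 0},{"x": 0,"y": 0,"z": 0,"roll": 0},{"x": 0,"y": 0,"z": 0,"roll": 0},{"x": 0,"y": 0,"z": 0,"roll": 0},{"x": 0,"y": 0,"z": 0,"roll": 0}], "fingers": 0}}

```text
time: 14.68
tool_pos: [548.9, -51.9, 109.5]
tcp_rot: [3.141, -0.001, -0.356]
contact_force: [1.1, -0.7, -0.8]
grip_width: 43.2
```

Request:
{"fn": "arm_command", "kwargs": {"targets": [{"x": 0,"y": 0,"z": 0,"roll": 0},{"x": 0,"y": 0,"z": 0,"roll": 0},{"x": 0,"y": 0,"z": 0,"roll": 0},{"x": 0,"y": 0,"z": 0,"roll": 0},{"x": 0,"y": 0,"z": 0,"roll": 0},{"x": 0,"y": 0,"z": 0,"roll": 0}]}}

```text
time: 15.18
tool_pos: [548.9, -51.3, 109.2]
tcp_rot: [-3.141, -0.0, -0.356]
contact_force: [3.0, 0.9, -0.7]
grip_width: 33.3
```

Run:
```python
from h import *
c=cap('wrist','w14.png');o=bot.get_obs();print(o['tool_pos'],o['tcp_rot'],o['contact_force'],o['moment'],o['grip_width'])
```

```text
[548.92144117 -51.36004118 109.18103563] [-3.14115867e+00 -3.51495720e-04 -3.56230135e-01] [ 3.04754028 -0.26612947 -1.3693392 ] [ 0.1866485  -0.50923478  0.00385793] 33.39662717905429
```

View pics/w14.png

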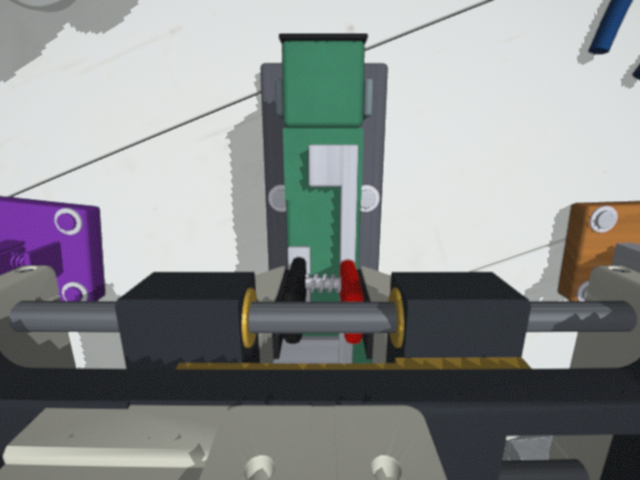

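Opening 33.4 (the gauge reads ~0.8 low, so 34): latch fully at its stop. Lifting straight up.

Request:
{"fn": "arm_command", "kwargs": {"targets": [{"x": 0,"y": 0,"z": 0.3,"roll": 0},{"x": 0,"y": 0,"z": 0.6,"roll": 0},{"x": 0,"y": 0,"z": 1,"roll": 0},{"x": 0,"y": 0,"z": 1.5,"roll": 0},{"x": 0,"y": 0,"z": 2,"roll": 0},{"x": 0,"y": 0,"z": 2.5,"roll": 0},{"x": 0,"y": 0,"z": 2.5,"roll": 0}]}}

```text
time: 15.82
tool_pos: [549.3, -51.8, 135.6]
tcp_rot: [-3.141, -0.002, -0.356]
contact_force: [-0.1, -1.0, -6.3]
grip_width: 33.3
```

Weight 6.3–7 N is carried freely, so the tongue is off the ball. Continuing up.

Request:
{"fn": "arm_command", "kwargs": {"targets": [{"x": 0,"y": 0,"z": 1,"roll": 0},{"x": 0,"y": 0,"z": 2,"roll": 0},{"x": 0,"y": 0,"z": 3,"roll": 0},{"x": 0,"y": 0,"z": 4,"roll": 0},{"x": 0,"y": 0,"z": 5.2,"roll": 0},{"x": 0,"y": 0,"z": 6.4,"roll": 0},{"x": 0,"y": 0,"z": 7.2,"roll": 0},{"x": 0,"y": 0,"z": 7.7,"roll": 0}]}}

```text
time: 16.48
tool_pos: [549.2, -51.7, 213.1]
tcp_rot: [-3.141, -0.002, -0.356]
contact_force: [-0.2, -0.8, -6.8]
grip_width: 33.4
```

Request:
{"fn": "arm_command", "kwargs": {"targets": [{"x": 0,"y": 0,"z": 0,"roll": 0},{"x": 0,"y": 0,"z": 0,"roll": 0},{"x": 0,"y": 0,"z": 0,"roll": 0},{"x": 0,"y": 0,"z": 0,"roll": 0},{"x": 0,"y": 0,"z": 0,"roll": 0},{"x": 0,"y": 0,"z": 0,"roll": 0},{"x": 0,"y": 0,"z": 0,"roll": 0},{"x": 0,"y": 0,"z": 0,"roll": 0}]}}

```text
time: 17.15
tool_pos: [548.6, -51.6, 211.1]
tcp_rot: [3.141, 0.0, -0.356]
contact_force: [-0.9, -0.4, -6.7]
grip_width: 33.1
```

Run:
```python
from h import *
s=cap('scene','s15.png');d=cap('side','d15.png');c=cap('wrist','w15.png');o=bot.get_obs();print(o['time'],o['tool_pos'],o['tcp_rot'],o['contact_force'],o['moment'],o['grip_width'],o['dq'])
```

```text
17.3 [548.65082572 -51.62083346 211.22501247] [ 3.14150010e+00 -1.02573196e-05 -3.56190440e-01] [ 0.33039456  0.75617341 -7.03592353] [0.01258371 0.07426516 0.02562866] 33.21022999949491 [-3.99813658e-04  4.80763740e-05 -2.91624084e-04  3.81053279e-05
  4.32980352e-04  3.56973705e-04]
```

View pics/w15.png

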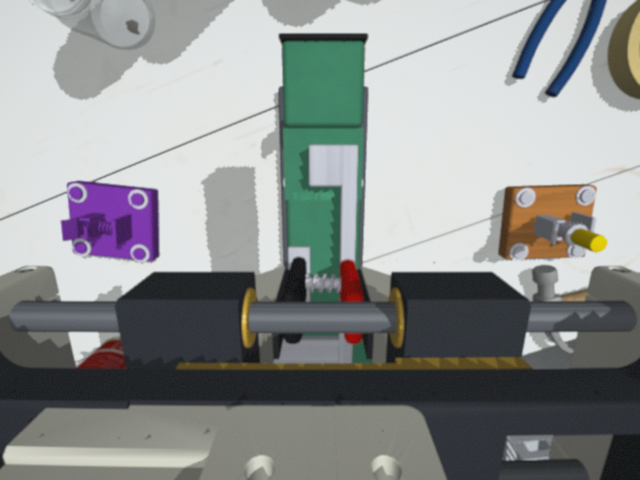

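View pics/s15.png

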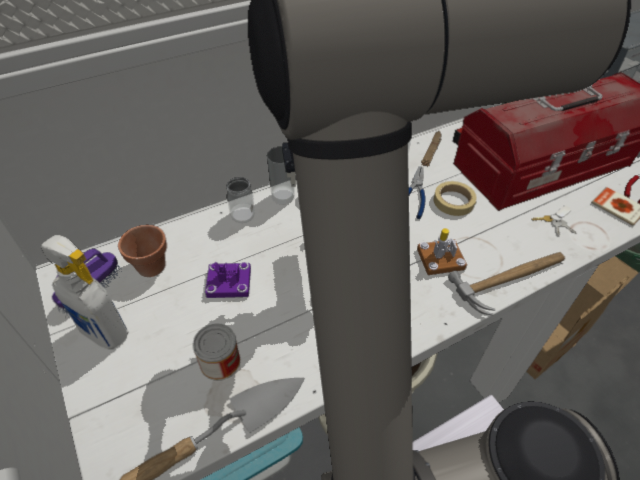

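View pics/d15.png

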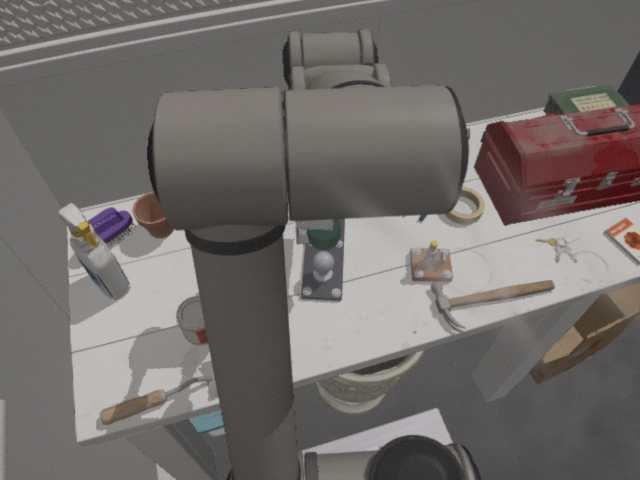

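In the wrist view the tongue sits exactly as before the lift (tail edge at row 36, tab at (332,165)), so it is level and hasn't slipped. It is lifted 102 mm and the opening still reads 33.2. The ball is bare at side (322,263), the pin stands in the clip at scene (445,236), and the tin is unmoved at (217,350). Handing in.

Run:
```python
from plant import bot
print(bot.close_job())
```

```text
the job is handed in; nothing more can be done
None
```

The job is done and handed in at about 17.3 s of the 48 s allowed; no verdict came back.

- **Pin:** I pulled it straight up out of the tongue and pressed it foot first into the clip on the brown wooden block, not the purple look-alike. I then pressed its head once more with closed fingers. It held firm at 17.5 N with the fingertips at 96–97 mm (a fully home head is at 97 mm). It is still standing upright in the clip in the last pictures.
- **Latch and tongue:** With the tongue still on the ball I squeezed the red plate across to its stop. The opening reads 33.2 mm; the gauge read about 0.8 mm low on the pin head, so that matches the 34 mm of a fully pulled latch. I lifted the tongue 102 mm straight up and am still holding it. It carries 7 N, the joints are still, and the wrist picture matches the one from before the lift, so it is level and has not slipped.
- **Paint tin:** It is where it stood, unmoved in the pictures.

Two things disagreed along the way. My first rough position for the pin, from the two fixed cameras, was about 9 mm off the wrist camera's, so I used the wrist camera's. The arm also pulled up on the pin with about 6.7 N just before I let go of it, which is why I pressed it again. No check failed at the end.

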